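Find the shaft flat and hold the set collar on it

ROBOT

A 6-joint arm with a two-finger parallel gripper is mounted at the origin on the work surface. World frame = base frame: x ahead of the robot, y to its left, z up, the work surface at z = 0. Lengths are in m, angles in rad, forces in N, time in s.
With the tool pointing down it reaches from about 0.225 to 0.875 m from the base axis. Payload 3.4 kg.
Tool frame: the origin (TCP) lies at the very end of the fingers, on their centre line; the grasp point (between the pads) lies 19 mm behind it (manip.grasp_offset is the distance from the TCP to the grasp point, in m); x points along the fingers, y is the direction in which the jaws open and shut, and the axes are right-handed (so a half turn about x gives the same grasp; the last joint's range is limited). The gripper opens to 85 mm and grips with 20 to 120 N. Pads are 22 mm wide; open, the fingers measure 114 mm over their backs; the gripper's body (76 mm by 85 mm) begins 54 mm behind the grasp point. The pads swing forward as they close: fully open they stand 13 mm farther back than shut.
Start: joints at [1.219, 0.276, 1.505, -0, 1.361, -0.121], TCP at [0.132, 0.56, 0.231] pointing down, gripper open.
Joint ranges: [-2.89, 2.89], [-0.75, 2.08], [0.22, 2.7], [-1.18, 4.32], [0.11, 2.71], [-2.7, 2.7]. Speed limits (rad/s): [2.57, 2.57, 3.14, 3.14, 3.14, 3.14].

INTERFACE

Orientations are given as a unit quaternion [w, x, y, z].
In Python, from rig import manip gives the robot as it stands.
- The arm moves only by the tool step_arm, never from a script. Its argument "increments" is a list of rows, each an object with "grip": the opening, from 0 (shut) to 1 (fully open); "delta_pos": the shift along the world's x, y, z in m, a list of three; "twist": the turn about the world's z in degrees. A call has 1 to 10 rows; each row shifts and turns the commanded pose from where the row before left it; what a row does not reach is not made up. A row lasts 1/12 s, in which the tool goes at most 41.7 mm and 7.16 degrees, less where a joint would pass 70% of its speed; a pose out of reach is approached as far as the arm can. A call with a gripper value outside its range is refused whole. The fingers move at their own pace and stop on an object; "force" is the grip in N (left out, the last holds). Time passes only in rows, so rows that do not move let the fingers close. It gives the time, the measured TCP pose, the force and the opening at its end, in the units of the state.
- manip.get_state(): the state, without advancing time (a new reading comes with each control period).
- manip.get_image(name): name is "side" or "top"; returns a dict with "img" (420x560x3 uint8, red, green, blue), "fx", "fy", "cx", "cy" (pixels), "rvec" (rotation vector, rad) and "tvec" (3), from world to camera coordinates, as OpenCV has them. Camera axes: x right, y down, z forward; pixel columns grow to the right and rows downward; lengths in m; the calibration is good to about 2 mm. A picture is of the moment at which its call begins. There is no depth.
- manip.sign_off(): hands the job in, once; it reports no verdict.
The state is a dict: "clock": time; "qpos": joint angles; "qd": joint speeds; "effort": joint torques, N m; "position": TCP position; "ee_rot": TCP orientation; "contact_force": force on the tool from outside, world axes, zero at the start; "moment": the same for the moment, N m; "width": finger opening in m.
Only numpy, scipy, OpenCV 4.12 (cv2) and the standard library are available. Lean on these libraries where they do the work, as an engineer would, in place of code of your own. Each camera call takes 0.05 s, during which the arm holds its last target. There are 200 camera calls.

TASK

Grip the upright shaft across its set-screw flat and turn it until the flat faces the eye of the key-guide post beside it. Then fetch the steel set collar from its wooden block, lower it over the shaft with its set screw over the flat, and finish still holding it there: level, screw at the middle of the flat's height, its tip pressed lightly against the flat, the flat still facing the eye. Do not let go at the end, do not drop the collar on the bench, and leave the other loose things where they are.

Things in the scene. Friction and masses are not known exactly. Their poses are not given: they have to be found in the camera images.
- spindle_unit: Grey bearing unit fixed to the bench, place and yaw vary. Origin: underside of its 120 x 175 x 12 mm base plate, on the axis of the upright shaft; z up. Round housing 68 mm across, 50 mm high. The key-guide post stands on its -y side: 24 mm wide, 14 mm thick, an eye on top, 100 mm high in all
- shaft (a joint): Angle of the shaft about its vertical axis, rad. 0: the flat faces the eye of the key guide (-y of spindle_unit); positive is anticlockwise seen from above. It starts 0.6 to 1.35 turned away, range -3 to 3; a bearing drag of 0.06 N m keeps it where it is left
- flat_face: The set-screw flat of the steel shaft: 24 mm wide, 9 mm from the axis. Origin at its middle, 88 mm above the bench, x out of the flat, z up; it turns with the shaft. Shaft 30 mm in diameter (24 mm across flat and back), D-shaped from a 40 mm round shoulder, 58 mm above the bench, to its bevelled top, 118 mm above the bench
- shaft_axis (a point): Point on the shaft's axis at the height of the middle of the flat, 88 mm above the bench
- key_guide (a point): Mouth of the eye on the key-guide post, facing the shaft, 81 mm from the shaft's axis, 88 mm above the bench
- collar: Steel set collar: ring 54 mm outside, 35 mm bore, 24 mm high, 0.17 to 0.35 kg. Origin: centre of its underside, z up; x points from the axis to the set screw, whose dark 11 mm head stands 8 mm out of the rim at mid-height. It starts lying level on the wooden block, the screw within 0.7 rad of world -y. Play on the shaft: 2.5 mm all round
- screw_tip (a point): Tip of the 8 mm set screw, 12 mm above the collar's underside; it stands 7 mm into the bore (10.5 mm from the axis), so the collar passes down the D-shaped shaft only with the screw over the flat, within about 0.2 rad. Centred on the shaft, the tip is 1.5 mm clear of the flat
- stand: Fixed turned wooden block, round, 44 mm in diameter, 40 mm high, on which the collar lies level, overhanging it all round; origin at the centre of its underside, z up
- spacer: Bystander: plain steel ring without screw, 42 mm across, 10 mm high, on the bench; origin under its centre
- blank: Bystander: square wood blank 160 x 45 x 45 mm; origin under its centre, long side x
- brush: Bystander: bench brush, some 200 mm long and under 40 mm high, lying on the bench; origin under it
- wrench: Bystander: flat wrench, some 180 mm long and under 15 mm high, lying on the bench; origin under it
- tee_key: Bystander: T-handled key, 90 mm rod and 70 mm bar, 14 mm high, lying on the bench; origin under the rod's middle
- tin: Bystander: metal tin 72 mm across, 85 mm high; origin under its centre
- offcut: Bystander: wood offcut 70 x 50 x 30 mm; origin under its centre

How it is judged:
On the way, in this order (a step that is already met when the one before it is completed fails the run):
1. the fingers hold the shaft across its flat, and the flat faces the eye of the key guide (within 0.15 rad) (value of joint shaft between -0.15 and 0.15 rad and contact force between the fingers and flat_face above 1 N), for 0.2 s.
2. the collar is lifted off its block in the fingers (15 mm or more) (height (world z) of collar above 0.055 m and contact force between the fingers and collar above 1 N and contact force between collar and stand below 0.1 N), for 0.2 s.
At the end, for the whole second after the job is handed in: Collar gripped (over 2 N), level within 0.12 rad, 5 mm of the shaft axis, 0.3 rad of the flat; screw tip within 9 mm of the flat's mid-height, 5 mm sideways, pressing on it with 0.5 to 25 N; flat faces the guide within 0.2 rad; at rest (value of joint shaft between -0.2 and 0.2 rad and z of screw_tip in the frame of flat_face between -0.009 and 0.009 m and x of screw_tip in the frame of flat_face between -0.003 and 0.003 m and y of screw_tip in the frame of flat_face between -0.005 and 0.005 m and angle between collar's own z axis and vertical below 0.12 rad and horizontal distance between collar and shaft_axis below 0.005 m and angle between the x axis of collar and the x axis of flat_face, either way round below 0.3 rad and contact force between the fingers and collar above 2 N and contact force between collar and flat_face between 0.5 and 25 N and linear speed of collar below 0.02 m/s); the arm keeps its last pose, push and grip.
It fails at once if the collar is dropped on the bench (height (world z) of collar below 0.022 m).
It fails at once if a bystander is pushed more than 30 mm (distance of any of spacer, blank, brush, wrench, tee_key, tin, offcut from where it was at the start of the episode above 0.03 m).
It also fails if it takes over 61 s, if anything falls off the work surface, if the arm or the gripper's body presses on something with over 40 N, if the wrist force passes 120 N, or if a joint passes its speed limit or range.

## Working session

There is one attempt and no reset: what is moved stays moved. The work goes in short steps, Python scripts to look and compute and a tool call to move; the robot and the scene stay as the last step left them, time stands still between calls to the robot, and variables do not carry over. Pictures are saved under pics/ and viewed, about 8 in all and at most 12, crops included, and the job is handed in when it is done.

Besides the shell and the picture viewer there is one more tool, called after "Call:" as name(argument=value, ...), one argument or row to a line, values as JSON. step_arm: Moves the arm, as the interface text tells. Its arguments: {"type":"object","properties":{"increments":{"type":"array"},"force":{"type":"number"}},"required":["increments"]}

```bash
ls; mkdir -p pics; cat > h.py <<'E'
import numpy as np, cv2
from rig import manip
def grab(n,f):
    d=manip.get_image(n); cv2.imwrite('pics/'+f+'.png',d['img'][:,:,::-1]); np.save('pics/'+f+'.npy',d,allow_pickle=True); return d
def load(f): return np.load('pics/'+f+'.npy',allow_pickle=True).item()
def K(d): return np.array([[d['fx'],0,d['cx']],[0,d['fy'],d['cy']],[0,0,1.]])
def ray(d,u,v):
    R=cv2.Rodrigues(np.array(d['rvec'],float))[0]; t=np.array(d['tvec'],float)
    return -R.T@t, R.T@np.linalg.inv(K(d))@np.array([u,v,1.])
def onz(d,u,v,z):
    o,r=ray(d,u,v); return o+r*(z-o[2])/r[2]
def px(d,P): return cv2.projectPoints(np.array(P,float).reshape(-1,3),np.array(d['rvec'],float),np.array(d['tvec'],float),K(d),None)[0].reshape(-1,2)
def crop(d,f,u0,v0,u1,v1,s=4):
    cv2.imwrite('pics/'+f+'.png',cv2.resize(d['img'][v0:v1,u0:u1,::-1],None,fx=s,fy=s,interpolation=cv2.INTER_CUBIC))
E
python3 - <<'E'
from h import *
for n in('top','side'):
    d=grab(n,n+'0'); print(n,d['fx'],d['cx'],d['cy'],ray(d,280,210))
print(manip.get_state(),manip.grasp_offset)
a=[cv2.imread(f'pics/{n}0.png') for n in('top','side')]
E
```

```text
pics
top 498.9991444391101 280.86553923907724 207.67038317399297 (array([ 0.46958168, -0.01419546,  1.46484584]), array([ 5.37514304e-02, -9.59912805e-04, -9.98566306e-01]))
side 422.32760958604325 278.1508782251612 210.10762818600998 (array([ 0.14893015, -0.66363813,  0.77392324]), array([ 0.3961863 ,  0.62850784, -0.66935308]))
{'clock': 0.1, 'qpos': array([ 1.21897175e+00,  2.76533754e-01,  1.50597768e+00,  1.38400332e-05,
        1.36069641e+00, -1.20983192e-01]), 'qd': array([-0.0009828 , -0.00042768, -0.00391473,  0.00043343,  0.00036214,
       -0.00018417]), 'effort': array([ 1.85599325e-03, -4.17700410e+01, -2.46405101e+01,  1.04692515e-05,
        5.75406259e-03,  4.26244853e-06]), 'position': array([0.13139165, 0.55932095, 0.23053656]), 'ee_rot': array([ 0.70226325,  0.0808806 ,  0.70254004, -0.08198871]), 'contact_force': array([-0.66596563,  1.59237277,  0.15810452]), 'moment': array([ 0.03369184,  0.04648211, -0.05862388]), 'width': 0.08575517528617968} 0.0187
```

View pics/top0.png

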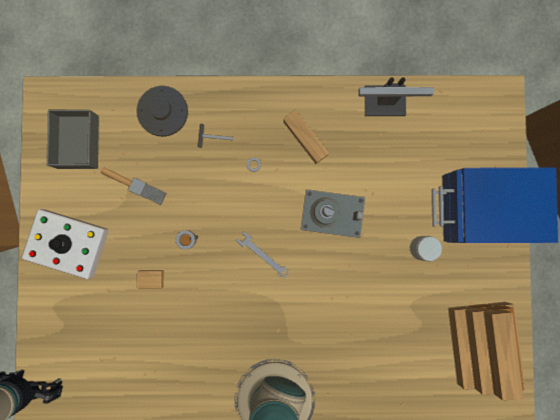

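View pics/side0.png

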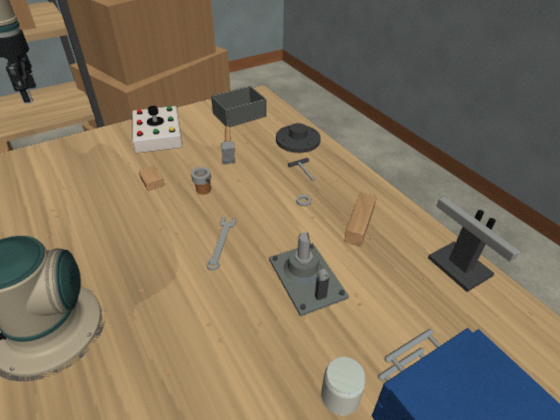

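The top view shows the spindle at about (325,210), its post at (358,215), and the collar at (186,240) with the screw towards about (197,237). The side view shows the spindle at (303,250), the post at (322,283) and the collar at (202,177). I'll zoom in on these.

```bash
python3 - <<'E'
from h import *
t=load('top0');s=load('side0')
def c(d,u0,v0): return cv2.resize(d['img'][v0:v0+50,u0:u0+66,::-1],None,fx=6,fy=6,interpolation=cv2.INTER_CUBIC)
A=np.vstack([np.hstack([c(t,305,188),c(s,272,228)]),np.hstack([c(t,153,215),c(s,170,155)])])
cv2.imwrite('pics/c0.png',A); print(A.shape)
print('spindle',onz(t,325,210,.118),'post',onz(t,358,215,.1),'collar',onz(t,186,240,.064))
E
```

```text
(600, 792, 3)
spindle [ 0.541859   -0.13715195  0.118     ] post [ 0.52894786 -0.22909219  0.1       ] collar [0.46134219 0.24782526 0.064     ]
```

View pics/c0.png

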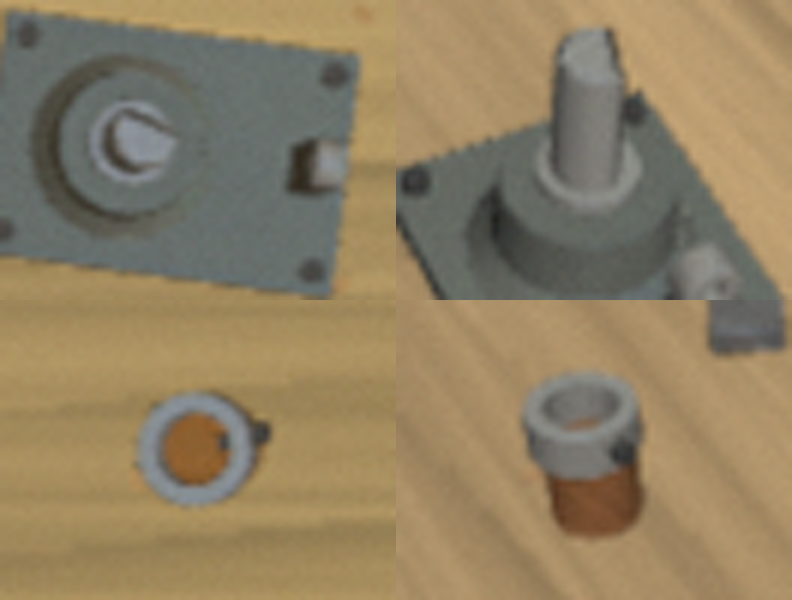

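```bash
python3 - <<'E'
from h import *
t=load('top0')
def sub(u0,v0,w=66,h=50): return cv2.resize(t['img'][v0:v0+h,u0:u0+w],None,fx=8,fy=8,interpolation=cv2.INTER_CUBIC)
def back(p,u0,v0): return (np.array(p)+.5)/8-.5+[u0,v0]
# base plate: whole grey plate
im=t['img']; hsv=cv2.cvtColor(im,cv2.COLOR_RGB2HSV)
print('vals shaft',[im[y,x].tolist() for x,y in((329,211),(325,211),(320,211),(325,200))])
def comps(m,lab,n=4):
    cs=cv2.findContours(m.astype(np.uint8),cv2.RETR_EXTERNAL,cv2.CHAIN_APPROX_NONE)[0]
    return sorted(cs,key=cv2.contourArea)[::-1][:n]
m=np.zeros(im.shape[:2]);m[180:245,295:375]=hsv[180:245,295:375,1]<60
c=comps(m,'')[0]; r=cv2.minAreaRect(c); b=cv2.boxPoints(r); B=np.array([onz(t,*p,.012)[:2] for p in b]); print('plate',B.round(4).tolist(),'sides',np.linalg.norm(B-np.roll(B,1,0),axis=1),'ctr',B.mean(0))
# bright shaft/shoulder
s=sub(305,188); g=s.max(2)
for th in (140,155,170,185):
    c=comps(g>th,'',2)
    for k in c:
        if cv2.contourArea(k)>600:
            u=back(np.array(cv2.minEnclosingCircle(k)[0]),305,188); M=cv2.moments(k)
            print(th,cv2.contourArea(k)/64,back(cv2.boundingRect(k)[:2],305,188),np.array(cv2.boundingRect(k)[2:])/8,'circ',u,cv2.minEnclosingCircle(k)[1]/8)
# collar
s=sub(153,215); h=cv2.cvtColor(s,cv2.COLOR_RGB2HSV)
m=(h[:,:,1]<70)&(s.max(2)>95)
k=comps(m,'')[0]; e=cv2.fitEllipse(cv2.convexHull(k)); p=back(e[0],153,215); C=onz(t,*p,.064)
print('collar',p,np.array(e[1])/8,C, 'diam mm',np.array(e[1])/8/499*(1.465-.064)*1e3)
d=(s.max(2)<80); 
for k in comps(d,''):
    M=cv2.moments(k)
    if M['m00']>30:
        q=back((M['m10']/M['m00'],M['m01']/M['m00']),153,215); Q=onz(t,*q,.052); print('dark',M['m00']/64,q,Q,np.degrees(np.arctan2(*(Q-C)[[1,0]])),np.linalg.norm((Q-C)[:2]))
E
```

```text
vals shaft [[136, 141, 148], [135, 138, 139], [125, 129, 134], [101, 106, 104]]
plate [[0.4911, -0.0751], [0.6089, -0.0912], [0.5857, -0.2633], [0.4682, -0.2464]] sides [0.17286463 0.11881534 0.17368788 0.11874811] ctr [ 0.53848236 -0.16901411]
140 689.1796875 [304.5625 187.5625] [66. 50.] circ [337.5 212.5] 41.31293869018555
140 180.0859375 [304.5625 230.6875] [50.375  6.875] circ [329.6875 234.125 ] 25.34243392944336
155 458.5 [304.5625 187.5625] [66.  27.5] circ [337.5    201.1875] 35.64435958862305
155 175.4765625 [360.4375 217.0625] [10.125 20.5  ] circ [365.5625 227.4375] 11.125012397766113
170 408.5546875 [304.5625 187.5625] [66.    26.625] circ [337.5   200.625] 35.43315887451172
170 28.8828125 [361.0625 232.4375] [9.5 4. ] circ [365.86249924 234.5625    ] 4.814639091491699
185 21.7109375 [340.9375 191.3125] [17.    2.75] circ [349.375  193.0625] 8.470780372619629
185 15.5 [304.5625 187.5625] [20.5  2.5] circ [314.75  188.625] 10.242769241333008
collar [185.21172333 239.37337685] [19.30968094 20.05800056] [0.46309769 0.25004761 0.064     ] diam mm [54.2141543  56.31514788]
dark 5.1640625 [195.91732854 236.8457829 ] [0.47010956 0.22214541 0.052     ] -75.89358096834434 0.028769752078611373
dark 0.53125 [189.90870098 238.40441176] [0.46574759 0.23907543 0.052     ] -76.42243465537229 0.011287633333362038
```

```bash
python3 - <<'E'
from h import *
t=load('top0')
u0,v0=313,196
s=cv2.resize(t['img'][v0:v0+28,u0:u0+30],None,fx=20,fy=20,interpolation=cv2.INTER_CUBIC)
back=lambda p:(np.array(p)+.5)/20-.5+[u0,v0]
g=s.astype(int).max(2)
for th in (116,122,128):
  for k in cv2.findContours((g>th).astype(np.uint8),cv2.RETR_EXTERNAL,cv2.CHAIN_APPROX_NONE)[0]:
    if cv2.contourArea(k)<400*20: continue
    e=cv2.fitEllipse(cv2.convexHull(k)); p=back(e[0]); 
    print(th,'ctr',p,'ax mm',np.array(e[1])/20/499*1407,onz(t,*p,.058))
for ax in [(0.544,-.138)]:
    print(px(t,[[*ax,.058],[*ax,.118]]))
v=np.clip((s.astype(float)-90)*255/90,0,255).astype(np.uint8)[:,:,::-1]
cv2.imwrite('pics/sh.png',v); print(v.shape)
E
```

```text
116 ctr [326.64843903 211.28737793] ax mm [40.79474123 41.92675739] [ 0.5414301  -0.14725922  0.058     ]
122 ctr [328.72040558 211.21538544] ax mm [20.08126692 30.84906989] [ 0.54162295 -0.15311272  0.058     ]
122 ctr [326.51298981 211.26156616] ax mm [39.04459523 40.34483632] [ 0.54150377 -0.1468772   0.058     ]
128 ctr [328.53009491 211.1276474 ] ax mm [19.24995822 29.20926826] [ 0.54187199 -0.15257707  0.058     ]
128 ctr [326.51187439 211.2453064 ] ax mm [38.07346406 39.15204407] [ 0.54154975 -0.14687438  0.058     ]
[[323.36372471 210.38447517]
 [325.30792329 209.2087362 ]]
(560, 600, 3)
```

View pics/sh.png

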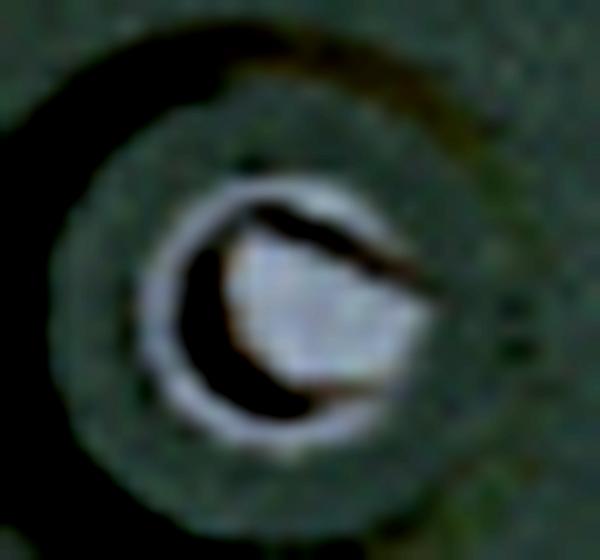

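The enlarged crop shows the shoulder centred at (268,310) and the flat's edge running from (262,232) to (425,295), so the flat faces about -22° in world axes. The plate sides measure 173 x 119 mm and put the guide at about -97.6°. The shaft therefore has to turn about -76°. Its axis is at (0.5415, -0.147).

Call:
step_arm(
  increments=[
    {"grip": 1, "delta_pos": [0.0204, -0.0353, 0], "twist": -4.94},
    {"grip": 1, "delta_pos": [0.0204, -0.0353, 0], "twist": -4.94},
    {"grip": 1, "delta_pos": [0.0204, -0.0353, 0], "twist": -4.94},
    {"grip": 1, "delta_pos": [0.0204, -0.0353, 0], "twist": -4.94},
    {"grip": 1, "delta_pos": [0.0204, -0.0353, 0], "twist": -4.94},
    {"grip": 1, "delta_pos": [0.0204, -0.0353, 0], "twist": -4.94},
    {"grip": 1, "delta_pos": [0.0204, -0.0353, 0], "twist": -4.94},
    {"grip": 1, "delta_pos": [0.0204, -0.0353, 0], "twist": -4.94},
    {"grip": 1, "delta_pos": [0.0204, -0.0353, 0], "twist": -4.94},
    {"grip": 1, "delta_pos": [0.0204, -0.0353, 0], "twist": -4.94},
  ],
  force=40,
)

```text
clock: 0.93
position: [0.3357, 0.2049, 0.2312]
ee_rot: [0.603, 0.369, 0.603, -0.369]
contact_force: [-0.1, 0.1, 0.2]
width: 0.0854
```

Call:
step_arm(
  increments=[
    {"grip": 1, "delta_pos": [0.0204, -0.0353, 0], "twist": -4.94},
    {"grip": 1, "delta_pos": [0.0204, -0.0353, 0], "twist": -4.94},
    {"grip": 1, "delta_pos": [0.0204, -0.0353, 0], "twist": -4.94},
    {"grip": 1, "delta_pos": [0.0204, -0.0353, 0], "twist": -4.94},
    {"grip": 1, "delta_pos": [0.0204, -0.0353, 0], "twist": -4.94},
    {"grip": 1, "delta_pos": [0.0204, -0.0353, 0], "twist": -4.94},
    {"grip": 1, "delta_pos": [0.0204, -0.0353, 0], "twist": -4.94},
    {"grip": 1, "delta_pos": [0.0204, -0.0353, 0], "twist": -4.94},
    {"grip": 1, "delta_pos": [0.0204, -0.0353, 0], "twist": -4.94},
    {"grip": 1, "delta_pos": [0, 0, 0], "twist": -4.94},
  ],
)

```text
clock: 1.77
position: [0.5231, -0.1178, 0.2305]
ee_rot: [-0.395, -0.588, -0.391, 0.588]
contact_force: [0.5, 0.8, 0.4]
width: 0.0851
```

```bash
cat >> h.py <<'E'
def st():
    s=manip.get_state(); w,x,y,z=s['ee_rot']
    print('t',round(s['clock'],2),'pos',s['position'].round(4),'yaw',round(np.degrees(np.arctan2(1-2*(x*x+z*z),2*(x*y-w*z))),2),'xaxis',np.round([1-2*(y*y+z*z),2*(x*y+w*z),2*(x*z-w*y)],3),'F',s['contact_force'].round(1),'M',s['moment'].round(2),'w',round(s['width'],4),'q',s['qpos'].round(2)); return s
E
python3 -c "
from h import *
st()"
```

```text
t 1.77 pos [ 0.5231 -0.1178  0.2305] yaw -22.55 xaxis [ 0.003 -0.005 -1.   ] F [0.5 0.8 0.4] M [-0.01 -0.01  0.  ] w 0.0851 q [-0.35  0.22  1.59 -0.    1.33  0.05]
```

Call:
step_arm(
  increments=[
    {"grip": 1, "delta_pos": [0.0156, -0.028, 0], "twist": 0},
    {"grip": 1, "delta_pos": [0, 0, -0.035], "twist": 0},
    {"grip": 1, "delta_pos": [0, 0, -0.035], "twist": 0},
    {"grip": 1, "delta_pos": [0, 0, -0.035], "twist": 0},
    {"grip": 1, "delta_pos": [0, 0, -0.03], "twist": 0},
    {"grip": 1, "delta_pos": [0, 0, -0.02], "twist": 0},
    {"grip": 1, "delta_pos": [0, 0, 0], "twist": 0},
    {"grip": 1, "delta_pos": [0, 0, 0], "twist": 0},
  ],
)

```text
clock: 2.43
position: [0.5339, -0.1386, 0.0754]
ee_rot: [-0.394, -0.586, -0.396, 0.587]
contact_force: [0.7, -0.1, 0.1]
width: 0.0856
```

```bash
python3 -c "
from h import *
st(); d=grab('side','s1'); 
t=grab('top','t1')
A=np.hstack([cv2.resize(x['img'][v:v+70,u:u+70,::-1],None,fx=5.7,fy=5.7,interpolation=2) for x,u,v in((d,268,215),(t,290,175))]); cv2.imwrite('pics/c1.png',A)"
```

```text
t 2.43 pos [ 0.5339 -0.1386  0.0754] yaw -22.03 xaxis [-0.003  0.001 -1.   ] F [ 0.7 -0.1  0.1] M [ 0.03 -0.06  0.03] w 0.0856 q [-0.38  0.37  1.78  0.    0.99  0.  ]
```

View pics/c1.png

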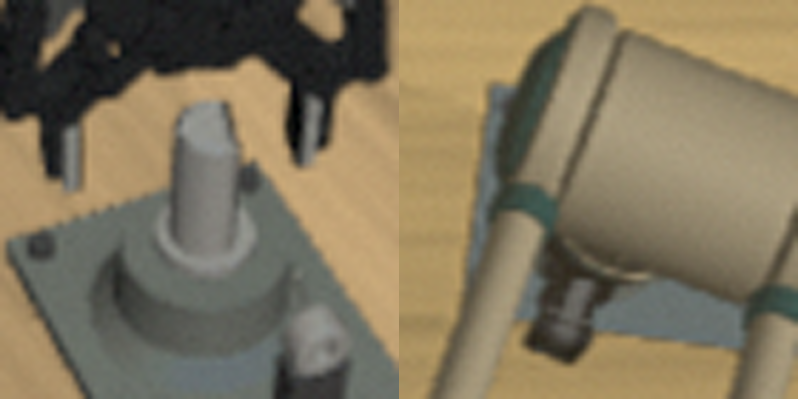

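The fingers straddle the shaft, with the jaws along the flat's normal. I'll correct the small remaining offset and close.

Call:
step_arm(
  increments=[
    {"grip": 1, "delta_pos": [0.0048, -0.0073, 0], "twist": 0},
    {"grip": 1, "delta_pos": [0, 0, 0], "twist": 0},
    {"grip": 0, "delta_pos": [0, 0, 0], "twist": 0},
    {"grip": 0, "delta_pos": [0, 0, 0], "twist": 0},
    {"grip": 0, "delta_pos": [0, 0, 0], "twist": 0},
    {"grip": 0, "delta_pos": [0, 0, 0], "twist": 0},
    {"grip": 0, "delta_pos": [0, 0, 0], "twist": 0},
    {"grip": 0, "delta_pos": [0, 0, 0], "twist": 0},
    {"grip": 0, "delta_pos": [0, 0, 0], "twist": 0},
    {"grip": 0, "delta_pos": [0, 0, 0], "twist": 0},
  ],
)

```text
clock: 3.37
position: [0.5372, -0.1452, 0.0765]
ee_rot: [-0.394, -0.585, -0.397, 0.587]
contact_force: [-5.0, 1.0, 4.8]
width: 0.0232
```

```bash
python3 -c "
from h import *
st()"
```

```text
t 3.37 pos [ 0.5372 -0.1452  0.0765] yaw -22.0 xaxis [-0.004  0.002 -1.   ] F [-5.   1.   4.8] M [ 0.2   0.62 -0.01] w 0.0232 q [-0.39  0.38  1.77 -0.    1.   -0.  ]
```

Call:
step_arm(
  increments=[
    {"grip": 0, "delta_pos": [0, 0.0002, 0], "twist": -6.3},
    {"grip": 0, "delta_pos": [0, 0.0002, 0], "twist": -6.3},
    {"grip": 0, "delta_pos": [0, 0.0002, 0], "twist": -6.3},
    {"grip": 0, "delta_pos": [0, 0.0002, 0], "twist": -6.3},
    {"grip": 0, "delta_pos": [0.0002, 0.0002, 0], "twist": -6.3},
    {"grip": 0, "delta_pos": [0.0002, 0.0002, 0], "twist": -6.3},
    {"grip": 0, "delta_pos": [0.0002, 0.0002, 0], "twist": -6.3},
    {"grip": 0, "delta_pos": [0.0002, 0.0002, 0], "twist": -6.3},
    {"grip": 0, "delta_pos": [0.0002, 0.0002, 0], "twist": -6.3},
    {"grip": 0, "delta_pos": [0.0002, 0.0002, 0], "twist": -6.3},
  ],
)

```text
clock: 4.2
position: [0.5417, -0.1462, 0.0765]
ee_rot: [0.03, 0.707, 0.028, -0.706]
contact_force: [1.7, -7.9, -1.1]
width: 0.0235
```

Call:
step_arm(
  increments=[
    {"grip": 0, "delta_pos": [0, 0.0002, 0], "twist": -6.3},
    {"grip": 0, "delta_pos": [0, 0.0002, 0], "twist": -6.3},
    {"grip": 0, "delta_pos": [0, 0, 0], "twist": 0},
    {"grip": 0, "delta_pos": [0, 0, 0], "twist": 0},
    {"grip": 0, "delta_pos": [0, 0, 0], "twist": 0},
  ],
)

```text
clock: 4.62
position: [0.5423, -0.1469, 0.0765]
ee_rot: [-0.045, 0.707, -0.049, -0.704]
contact_force: [1.7, -9.8, -2.5]
width: 0.0237
```

```bash
python3 -c "
from h import *
st(); d=grab('side','s2'); crop(d,'c2',255,200,355,300,5.5)"
```

```text
t 4.62 pos [ 0.5423 -0.1469  0.0765] yaw -97.6 xaxis [ 0.003 -0.005 -1.   ] F [ 1.7 -9.8 -2.5] M [-0.39 -0.14 -0.02] w 0.0237 q [-0.39  0.38  1.76 -0.    0.99  1.32]
```

View pics/c2.png

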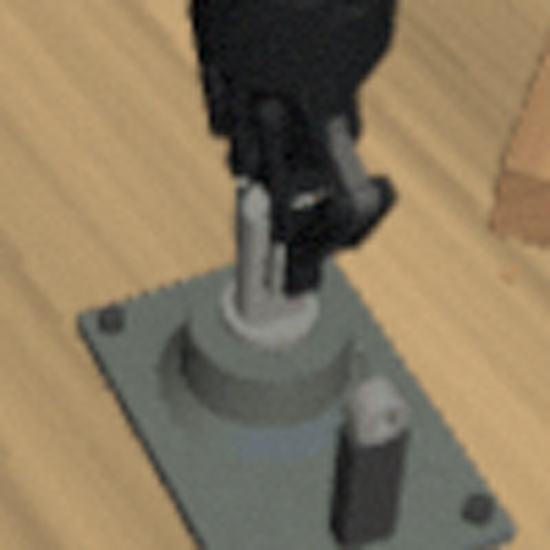

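The view is consistent with the shaft held across its flat, with the jaws pointing at the guide post (yaw -97.6°, width 23.7 mm). The kinematic fit puts the shaft axis at about (0.5387, -0.1495). I'll release and go to the collar.

Call:
step_arm(
  increments=[
    {"grip": 1, "delta_pos": [0, 0, 0], "twist": 0},
    {"grip": 1, "delta_pos": [0, 0, 0], "twist": 0},
    {"grip": 1, "delta_pos": [0, 0, 0], "twist": 0},
    {"grip": 1, "delta_pos": [0, 0, 0], "twist": 0},
    {"grip": 1, "delta_pos": [0, 0, 0], "twist": 0},
    {"grip": 1, "delta_pos": [0, 0, 0.03], "twist": 0},
    {"grip": 1, "delta_pos": [0, 0, 0.03], "twist": 0},
    {"grip": 1, "delta_pos": [0, 0, 0.03], "twist": 0},
    {"grip": 1, "delta_pos": [0, 0, 0.03], "twist": 0},
    {"grip": 1, "delta_pos": [0, 0, 0], "twist": 0},
  ],
)

```text
clock: 5.5
position: [0.5443, -0.1449, 0.2028]
ee_rot: [-0.046, 0.71, -0.048, -0.701]
contact_force: [1.5, 0.3, 1.0]
width: 0.0852
```

Call:
step_arm(
  increments=[
    {"grip": 1, "delta_pos": [-0.005, 0.0245, 0], "twist": 7},
    {"grip": 1, "delta_pos": [-0.005, 0.0245, 0], "twist": 7},
    {"grip": 1, "delta_pos": [-0.005, 0.0245, 0], "twist": 7},
    {"grip": 1, "delta_pos": [-0.005, 0.0245, 0], "twist": 7},
    {"grip": 1, "delta_pos": [-0.005, 0.0245, 0], "twist": 7},
    {"grip": 1, "delta_pos": [-0.005, 0.0245, 0], "twist": 7},
    {"grip": 1, "delta_pos": [-0.005, 0.0245, 0], "twist": 7},
    {"grip": 1, "delta_pos": [-0.005, 0.0245, 0], "twist": 7},
    {"grip": 1, "delta_pos": [-0.005, 0.0245, 0], "twist": 7},
    {"grip": 1, "delta_pos": [-0.005, 0.0245, 0], "twist": 7},
  ],
)

```text
clock: 6.33
position: [0.49, 0.1025, 0.196]
ee_rot: [-0.368, -0.604, -0.368, 0.604]
contact_force: [0.2, 0.1, 0.3]
width: 0.0855
```

Call:
step_arm(
  increments=[
    {"grip": 1, "delta_pos": [-0.005, 0.0245, 0], "twist": 7},
    {"grip": 1, "delta_pos": [-0.005, 0.0245, 0], "twist": 7},
    {"grip": 1, "delta_pos": [-0.005, 0.0245, 0], "twist": 7},
    {"grip": 1, "delta_pos": [-0.005, 0.0245, 0], "twist": 7},
    {"grip": 1, "delta_pos": [-0.005, 0.0245, 0], "twist": 7},
    {"grip": 1, "delta_pos": [-0.005, 0.0245, 0], "twist": 6.6},
    {"grip": 1, "delta_pos": [0, 0, 0], "twist": 0},
    {"grip": 1, "delta_pos": [0, 0, 0], "twist": 0},
  ],
)

```text
clock: 7.0
position: [0.4601, 0.2491, 0.1959]
ee_rot: [0.557, 0.435, 0.558, -0.435]
contact_force: [0.0, -0.3, -0.0]
width: 0.0849
```

```bash
python3 - <<'E'
from h import *
st(); t=grab('top','t3'); s=grab('side','s3')
u0,v0=313,196
a=cv2.resize(t['img'][v0:v0+28,u0:u0+30],None,fx=13,fy=13,interpolation=2)
a=np.clip((a.astype(float)-90)*255/90,0,255).astype(np.uint8)
b=cv2.resize(s['img'][225:305,270:356],None,fx=4.55,fy=4.55,interpolation=2)[:364]
cv2.imwrite('pics/c3.png',np.hstack([a,b])[:,:,::-1])
E
```

```text
t 7.0 pos [0.4601 0.2491 0.1959] yaw 14.07 xaxis [-0.    -0.001 -1.   ] F [ 0.  -0.3 -0. ] M [-0.05  0.07  0.02] w 0.0849 q [ 0.36  0.22  1.67 -0.    1.25  0.12]
```

View pics/c3.png

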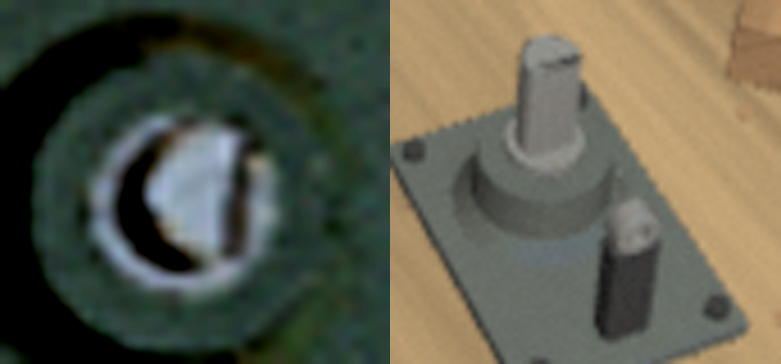

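The flat now faces the post: in the top crop its edge is vertical at (238,190), on the post's side. Now I'll go down over the collar and grip it.

Call:
step_arm(
  increments=[
    {"grip": 1, "delta_pos": [0.0014, -0.0006, -0.035], "twist": 0},
    {"grip": 1, "delta_pos": [0, 0, -0.035], "twist": 0},
    {"grip": 1, "delta_pos": [0, 0, -0.035], "twist": 0},
    {"grip": 1, "delta_pos": [0, 0, -0.03], "twist": 0},
    {"grip": 1, "delta_pos": [0, 0, -0.02], "twist": 0},
    {"grip": 1, "delta_pos": [0, 0, -0.01], "twist": 0},
    {"grip": 1, "delta_pos": [0, 0, 0], "twist": 0},
    {"grip": 1, "delta_pos": [0, 0, 0], "twist": 0},
  ],
)

```text
clock: 7.77
position: [0.4628, 0.2471, 0.0316]
ee_rot: [0.557, 0.436, 0.557, -0.436]
contact_force: [-0.5, 0.3, 0.9]
width: 0.0856
```

```bash
python3 -c "
from h import *
st(); d=grab('side','s4'); crop(d,'c4',165,120,245,200,7)"
```

```text
t 7.77 pos [0.4628 0.2471 0.0316] yaw 13.9 xaxis [ 0. -0. -1.] F [-0.5  0.3  0.9] M [-0.01  0.05 -0.  ] w 0.0856 q [ 0.36  0.39  1.89 -0.    0.85  0.12]
```

View pics/c4.png

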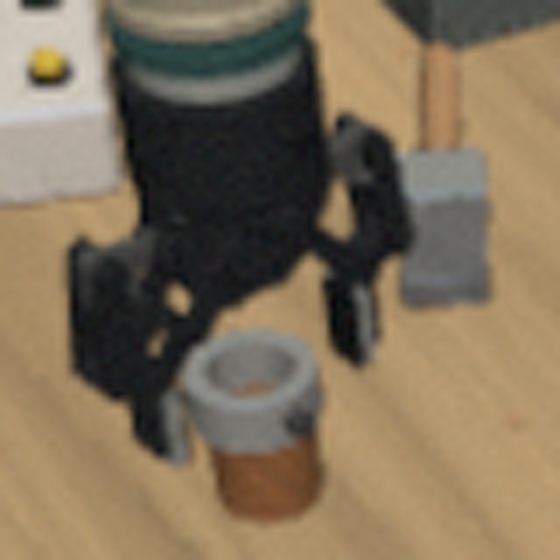

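The fingers straddle the collar, with the screw clear of both pads. Closing.

Call:
step_arm(
  increments=[
    {"grip": 0, "delta_pos": [0, 0, 0], "twist": 0},
    {"grip": 0, "delta_pos": [0, 0, 0], "twist": 0},
    {"grip": 0, "delta_pos": [0, 0, 0], "twist": 0},
    {"grip": 0, "delta_pos": [0, 0, 0], "twist": 0},
    {"grip": 0, "delta_pos": [0, 0, 0], "twist": 0},
    {"grip": 0, "delta_pos": [0, 0, 0], "twist": 0},
    {"grip": 0, "delta_pos": [0, 0, 0], "twist": 0},
  ],
  force=60,
)

```text
clock: 8.4
position: [0.4625, 0.2478, 0.0332]
ee_rot: [0.558, 0.436, 0.557, -0.435]
contact_force: [-2.2, -2.0, 8.6]
width: 0.0528
```

```bash
python3 -c "
from h import *
st()"
```

```text
t 8.4 pos [0.4625 0.2478 0.0332] yaw 13.99 xaxis [ 0.002  0.    -1.   ] F [-2.2 -2.   8.6] M [-0.19  0.35 -0.06] w 0.0528 q [ 0.36  0.39  1.89 -0.    0.86  0.12]
```

Call:
step_arm(
  increments=[
    {"grip": 0, "delta_pos": [0, 0, 0.01], "twist": 0},
    {"grip": 0, "delta_pos": [0, 0, 0.02], "twist": 0},
    {"grip": 0, "delta_pos": [0, 0, 0.03], "twist": 0},
    {"grip": 0, "delta_pos": [0, 0, 0.03], "twist": 0},
    {"grip": 0, "delta_pos": [0, 0, 0.03], "twist": 0},
    {"grip": 0, "delta_pos": [0, 0, 0.02], "twist": 0},
    {"grip": 0, "delta_pos": [0, 0, 0], "twist": 0},
    {"grip": 0, "delta_pos": [0, 0, 0], "twist": 0},
  ],
)

```text
clock: 9.07
position: [0.4626, 0.2479, 0.1728]
ee_rot: [0.558, 0.436, 0.556, -0.434]
contact_force: [-1.3, -0.4, -1.8]
width: 0.0529
```

```bash
python3 -c "
from h import *
st(); d=grab('side','s5'); crop(d,'c5',150,60,250,160,5.6)
t=grab('top','t5')"
```

```text
t 9.07 pos [0.4626 0.2479 0.1728] yaw 13.99 xaxis [ 0.003  0.001 -1.   ] F [-1.3 -0.4 -1.8] M [ 0.01 -0.04  0.05] w 0.0529 q [ 0.36  0.24  1.71 -0.    1.19  0.12]
```

View pics/c5.png

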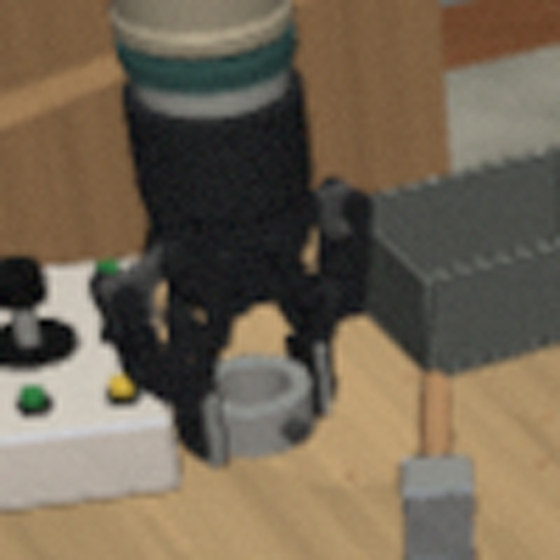

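The collar is held level, with the screw between the pads at (292,428) in the crop. Moving over the shaft.

Call:
step_arm(
  increments=[
    {"grip": 0, "delta_pos": [0.003, -0.0166, 0], "twist": -1.8},
    {"grip": 0, "delta_pos": [0.0063, -0.0332, 0], "twist": -1.8},
    {"grip": 0, "delta_pos": [0.0063, -0.0332, 0], "twist": -1.8},
    {"grip": 0, "delta_pos": [0.0063, -0.0332, 0], "twist": -1.8},
    {"grip": 0, "delta_pos": [0.0063, -0.0332, 0], "twist": -1.8},
    {"grip": 0, "delta_pos": [0.0063, -0.0332, 0], "twist": -1.8},
    {"grip": 0, "delta_pos": [0.0063, -0.0332, 0], "twist": -1.8},
    {"grip": 0, "delta_pos": [0.0063, -0.0332, 0], "twist": -1.8},
    {"grip": 0, "delta_pos": [0.0063, -0.0332, 0], "twist": -1.8},
    {"grip": 0, "delta_pos": [0.0063, -0.0332, 0], "twist": -1.8},
  ],
)

```text
clock: 10.0
position: [0.5206, -0.0691, 0.1692]
ee_rot: [-0.48, -0.517, -0.483, 0.518]
contact_force: [0.5, 0.1, -1.0]
width: 0.0527
```

Call:
step_arm(
  increments=[
    {"grip": 0, "delta_pos": [0.0063, -0.0332, 0], "twist": -1.8},
    {"grip": 0, "delta_pos": [0.0063, -0.0332, 0], "twist": -1.8},
    {"grip": 0, "delta_pos": [0.0033, -0.0166, 0], "twist": 0},
    {"grip": 0, "delta_pos": [0, 0, -0.01], "twist": 0},
    {"grip": 0, "delta_pos": [0, 0, -0.015], "twist": 0},
    {"grip": 0, "delta_pos": [0, 0, 0], "twist": 0},
    {"grip": 0, "delta_pos": [0, 0, 0], "twist": 0},
    {"grip": 0, "delta_pos": [0, 0, 0], "twist": 0},
  ],
)

```text
clock: 10.67
position: [0.5373, -0.1499, 0.1457]
ee_rot: [-0.465, -0.532, -0.466, 0.532]
contact_force: [-0.1, -0.5, -2.3]
width: 0.0532
```

```bash
python3 - <<'E'
from h import *
st(); s=grab('side','s6')
print(px(s,[[.5387,-.1495,.118],[.5387,-.1495,.148],[.5415,-.147,.118]]))
crop(s,'c6',265,190,345,260,8)
E
```

```text
t 10.67 pos [ 0.5373 -0.1499  0.1457] yaw -7.57 xaxis [-0.001  0.001 -1.   ] F [-0.1 -0.5 -2.3] M [ 0.07 -0.06  0.  ] w 0.0532 q [-0.4   0.31  1.68  0.    1.16 -0.26]
[[305.11895671 236.76927305]
 [305.8748681  226.86860924]
 [305.54200994 235.59050923]]
```

View pics/c6.png

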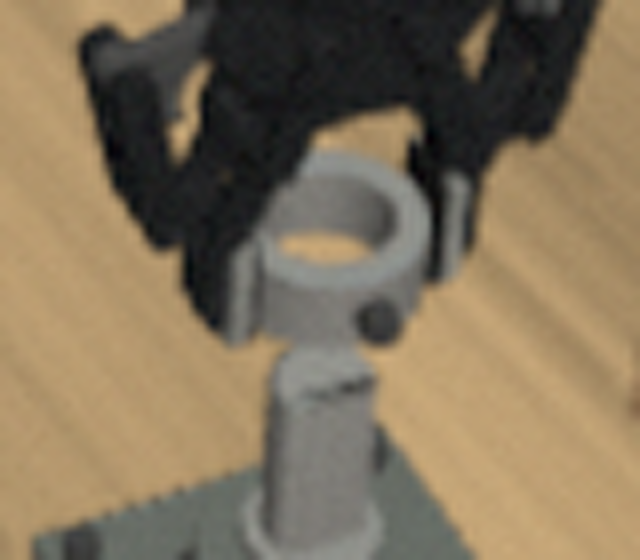

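The collar hangs over the shaft, with the screw head at crop (380,322), on the flat's side. I'll check the offset numerically.

```bash
python3 - <<'E'
from h import *
s=load('side0');s6=load('s6')
b=lambda x,y:((x+.5)/8-.5+265,(y+.5)/8-.5+190)
e=np.array([np.cos(np.radians(-97.6)),np.sin(np.radians(-97.6))]);j=np.array([-e[1],e[0]])
P=onz(s6,*b(380,322),.1645)[:2]; C=P-.032*e
print('collar ctr from screw',C)
# shaft top, horiz extents: bore bottom-front & rim points at z=.1765
for nm,p,z,r in(('rim front',(345,287),.1765,.027),('rim right',(432,222),.1765,.027),('bore right',(393,215),.1765,.0175),('rim back',(340,152),.1765,.027)):
    print(nm,onz(s6,*b(*p),z)[:2])
# flat top edge corners z~.118
for nm,p in(('flat L',(308,400)),('flat R',(374,378))):
    print(nm,onz(s6,*b(*p),.117)[:2])
print('e',e,'TCP dist')
E
```

```text
collar ctr from screw [ 0.53872908 -0.14498723]
rim front [ 0.52646375 -0.17134295]
rim right [ 0.55958266 -0.16284167]
bore right [ 0.55239502 -0.15547538]
rim back [ 0.55437447 -0.12808967]
flat L [ 0.53075691 -0.15342752]
flat R [ 0.55080315 -0.15571158]
e [-0.13225639 -0.99121554] TCP dist
```

Call:
step_arm(
  increments=[
    {"grip": 0, "delta_pos": [0.0015, 0, -0.01], "twist": 0},
    {"grip": 0, "delta_pos": [0, 0, -0.01], "twist": 0},
    {"grip": 0, "delta_pos": [0, 0, -0.01], "twist": 0},
    {"grip": 0, "delta_pos": [0, 0, -0.004], "twist": 0},
    {"grip": 0, "delta_pos": [0, 0, -0.003], "twist": 0},
    {"grip": 0, "delta_pos": [0, 0, -0.002], "twist": 0},
    {"grip": 0, "delta_pos": [0, 0, 0], "twist": 0},
    {"grip": 0, "delta_pos": [0, 0, 0], "twist": 0},
  ],
)

```text
clock: 11.38
position: [0.5394, -0.1509, 0.1075]
ee_rot: [0.466, 0.532, 0.465, -0.532]
contact_force: [0.3, 0.5, -2.7]
width: 0.0529
```

```bash
python3 -c "
from h import *
st()"
```

```text
t 11.38 pos [ 0.5394 -0.1509  0.1075] yaw -7.63 xaxis [ 0. -0. -1.] F [ 0.3  0.5 -2.7] M [ 0.   -0.02  0.01] w 0.0529 q [-0.4   0.35  1.72  0.    1.07 -0.26]
```

Call:
step_arm(
  increments=[
    {"grip": 0, "delta_pos": [0, 0, -0.003], "twist": 0},
    {"grip": 0, "delta_pos": [0, 0, -0.003], "twist": 0},
    {"grip": 0, "delta_pos": [0, 0, -0.002], "twist": 0},
    {"grip": 0, "delta_pos": [0, 0, -0.002], "twist": 0},
    {"grip": 0, "delta_pos": [0, 0, -0.002], "twist": 0},
    {"grip": 0, "delta_pos": [0, 0, 0], "twist": 0},
    {"grip": 0, "delta_pos": [0, 0, 0], "twist": 0},
  ],
)

```text
clock: 11.97
position: [0.5392, -0.1508, 0.0952]
ee_rot: [-0.466, -0.532, -0.466, 0.532]
contact_force: [-0.1, -0.1, -1.9]
width: 0.0524
```

```bash
python3 -c "
from h import *
st()"
```

```text
t 11.97 pos [ 0.5392 -0.1508  0.0952] yaw -7.62 xaxis [-0.  0. -1.] F [-0.1 -0.1 -1.9] M [-0.03 -0.01 -0.01] w 0.0524 q [-0.4   0.36  1.74  0.    1.04 -0.26]
```

It's going down freely with only the collar's weight on the wrist. Continuing to mid-height.

Call:
step_arm(
  increments=[
    {"grip": 0, "delta_pos": [0, 0, -0.004], "twist": 0},
    {"grip": 0, "delta_pos": [0, 0, -0.004], "twist": 0},
    {"grip": 0, "delta_pos": [0, 0, -0.004], "twist": 0},
    {"grip": 0, "delta_pos": [0, 0, -0.004], "twist": 0},
    {"grip": 0, "delta_pos": [0, 0, -0.004], "twist": 0},
    {"grip": 0, "delta_pos": [0, 0, -0.004], "twist": 0},
    {"grip": 0, "delta_pos": [0, 0, -0.002], "twist": 0},
    {"grip": 0, "delta_pos": [0, 0, 0], "twist": 0},
    {"grip": 0, "delta_pos": [0, 0, 0], "twist": 0},
  ],
)

```text
clock: 12.72
position: [0.5392, -0.1508, 0.0692]
ee_rot: [-0.466, -0.532, -0.466, 0.532]
contact_force: [-0.3, -0.0, -1.8]
width: 0.0529
```

```bash
python3 -c "
from h import *
st()"
```

```text
t 12.72 pos [ 0.5392 -0.1508  0.0692] yaw -7.62 xaxis [-0.  0. -1.] F [-0.3 -0.  -1.8] M [-0.01  0.02  0.06] w 0.0529 q [-0.4   0.39  1.77  0.    0.98 -0.26]
```

Call:
step_arm(
  increments=[
    {"grip": 0, "delta_pos": [0.0001, 0.001, 0], "twist": 0},
    {"grip": 0, "delta_pos": [0.0001, 0.001, 0], "twist": 0},
    {"grip": 0, "delta_pos": [0, 0, 0], "twist": 0},
    {"grip": 0, "delta_pos": [0, 0, 0], "twist": 0},
    {"grip": 0, "delta_pos": [0, 0, 0], "twist": 0},
  ],
)

```text
clock: 13.13
position: [0.5395, -0.1502, 0.0694]
ee_rot: [-0.467, -0.531, -0.465, 0.532]
contact_force: [-0.9, -4.3, -4.0]
width: 0.0531
```

Call:
step_arm(
  increments=[
    {"grip": 0, "delta_pos": [0.0001, 0.001, 0], "twist": 0},
    {"grip": 0, "delta_pos": [0.0001, 0.0005, 0], "twist": 0},
    {"grip": 0, "delta_pos": [0, 0, 0], "twist": 0},
    {"grip": 0, "delta_pos": [0, 0, 0], "twist": 0},
    {"grip": 0, "delta_pos": [0, 0, 0], "twist": 0},
  ],
)

```text
clock: 13.55
position: [0.5395, -0.1502, 0.0695]
ee_rot: [-0.467, -0.531, -0.465, 0.533]
contact_force: [-1.8, -9.5, -3.9]
width: 0.0532
```

```bash
python3 -c "
from h import *
st()"
```

```text
t 13.55 pos [ 0.5395 -0.1502  0.0695] yaw -7.54 xaxis [-0.    -0.005 -1.   ] F [-1.8 -9.5 -3.9] M [-1.39  0.25 -0.03] w 0.0532 q [-0.39  0.39  1.77 -0.01  0.98 -0.26]
```

The tip made contact after about 0.6 mm, and the reaction of about 9.5 N acts along the flat's normal. One last look and a settling reading.

Call:
step_arm(
  increments=[
    {"grip": 0, "delta_pos": [0, -0.0003, 0], "twist": 0},
    {"grip": 0, "delta_pos": [0, 0, 0], "twist": 0},
    {"grip": 0, "delta_pos": [0, 0, 0], "twist": 0},
    {"grip": 0, "delta_pos": [0, 0, 0], "twist": 0},
    {"grip": 0, "delta_pos": [0, 0, 0], "twist": 0},
    {"grip": 0, "delta_pos": [0, 0, 0], "twist": 0},
  ],
)

```text
clock: 14.05
position: [0.5395, -0.1501, 0.0694]
ee_rot: [-0.467, -0.531, -0.465, 0.533]
contact_force: [-1.9, -8.3, -4.1]
width: 0.0534
```

```bash
python3 -c "
from h import *
st(); s=grab('side','s7'); crop(s,'c7',265,205,350,305,6)
e=np.array([np.cos(np.radians(-97.6)),np.sin(np.radians(-97.6)),0])
for A in([.5387,-.1495,.088],[.5415,-.147,.088]): print('expect head px in crop',(px(s,np.array(A)+.0305*e)-[265,205]+.5)*6)
st()"
```

```text
t 14.05 pos [ 0.5395 -0.1501  0.0694] yaw -7.55 xaxis [-0.    -0.005 -1.   ] F [-1.9 -8.3 -4.1] M [-1.26  0.27 -0.  ] w 0.0534 q [-0.39  0.39  1.77 -0.01  0.98 -0.26]
expect head px in crop [[276.88906217 307.36116922]]
expect head px in crop [[279.33230271 299.95296985]]
t 14.1 pos [ 0.5395 -0.1502  0.0695] yaw -7.55 xaxis [ 0.    -0.005 -1.   ] F [-1.7 -8.5 -4.8] M [-1.24  0.29 -0.06] w 0.0529 q [-0.39  0.39  1.77 -0.01  0.98 -0.26]
```

View pics/c7.png

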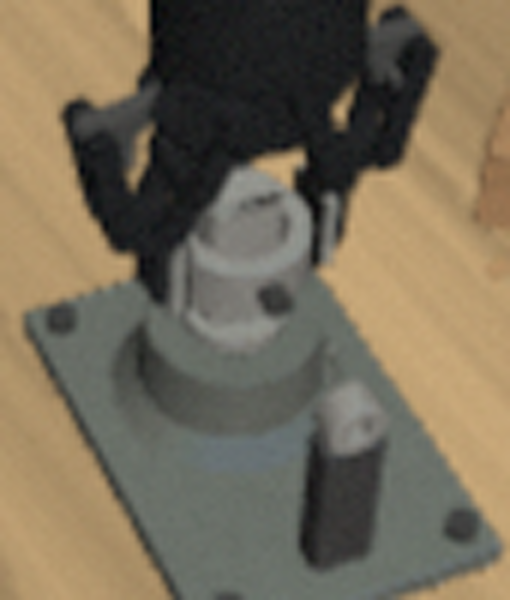

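The collar is on the shaft and level. Its screw head is at crop (275,298), against (279,300) expected for the middle of the flat's height, and it points at the eye. Handing in.

```bash
python3 -c "
from h import *
print(manip.sign_off()); st()"
```

```text
the job is handed in; nothing more can be done
None
the job is handed in; nothing more can be done
```

I turned the shaft about -76° so its flat faces the guide eye, then fetched the collar and lowered it over the shaft. I handed the job in at about 14 s with the collar still gripped and the screw tip pressed on the flat. `sign_off` reports no verdict.

**Last checks, before handing in:**
- **Press on the flat:** about 8.5 N sideways on the wrist, along the flat's normal.
- **Angle:** jaw yaw was -7.55°, against the -7.6° I measured for the guide.
- **Level and height:** the tool tilt was 0.005 rad. The screw head showed within about 4 pixels of a 6x crop of where the middle of the flat should be.
- **Grip:** set to 60 N, with the opening reading 53 mm on the 54 mm collar.

**What disagreed or stayed unchecked:**
- **Shaft axis:** the camera and the gripping poses differed by 3 to 4 mm. I used the gripping poses, and the collar went down without touching.
- **Collar sideways on the shaft:** I did not measure this separately at the end.
- **State after hand-in:** I could not read the final second, because the robot no longer answers.

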